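Pull the top ball cup off its nested stack onto the inspection plate

TASK

At this golf ball inspection bench, two stacks of two nested steel ball cups stand in bench holders. Pull the upper cup of the wide stack straight up off the cup it is nested in, leaving the lower cup in its holder, and stand it upright in the middle of the round black-topped inspection plate without dropping it. Keep the cup upright all the way and leave the slim stack as it is.

Things in the scene. Friction and masses are not known exactly. Their poses are not given: they have to be found in the camera images.
- wide_cup_mid (a point): upper cup of the wide stack: open steel cup 60 mm tall, 0.2 kg; point on its axis half-way up, z up. Upper 34 mm is a straight collar 58 mm across, 4 mm wall; below it a foot 47 mm across. Nested, only the collar shows, from 4 mm below to 30 mm above the point, standing on an equally wide rim: grip just the collar. Beads hold the foot with 3 to 8 N; free after 26 mm of straight lift.
- wide_lower_mid (a point): lower cup of the wide stack, same shape and size, sprung more firmly (over 12 N) into a fixed low aluminium socket on a dark plate 80 mm square. Point on its axis, 30 mm above its underside, 38 mm above the bench; z up. Its rim is 30 mm above the point. The upper cup's point starts 34 mm above this one, the upper cup's rim 102 mm above the bench.
- slim_cup_mid (a point): upper cup of the slim stack, a bystander: like the wide one and as tall, but its collar is only 38 mm across; nested in a slim lower cup in its own holder. Point on its axis half-way up, 30 mm above its underside; z up.
- plate_top (a point): centre of the top of the inspection plate: fixed round aluminium disc 120 mm across with a flat black rubber top 108 mm across, 20 mm above the bench; z up. The two stacks and the plate stand side by side in any order, at least 170 mm apart; between them stand two black rings 42 mm across, each with a white golf ball on it, 50 mm tall.
Not all that is in view belongs to the job. What is shaped like the part that bears wide_cup_mid but blue or red is not meant. Leave any purple look-alike of the part that bears plate_top alone.

How it is judged (in metres and radians):
On the way:
1. the upper wide cup is clear above the lower one, upright, with the lower cup still in its holder (z of wide_cup_mid in the frame of wide_lower_mid above 0.064 m and angle between wide_cup_mid's own z axis and vertical below 0.3 rad and distance of wide_lower_mid from where it was at the start of the episode below 0.01 m), for 0.1 s.
At the end, for the whole second after the job is handed in: The upper wide cup stands upright (within 10 degrees) and at rest on the inspection plate, its axis within 20 mm of the plate's centre; the wide lower cup is within 10 mm and the slim upper cup within 20 mm of where it began (horizontal distance between wide_cup_mid and plate_top below 0.02 m and z of wide_cup_mid in the frame of plate_top between 0.025 and 0.036 m and angle between wide_cup_mid's own z axis and vertical below 0.175 rad and linear speed of wide_cup below 0.02 m/s and distance of wide_lower_mid from where it was at the start of the episode below 0.01 m and distance of slim_cup_mid from where it was at the start of the episode below 0.02 m); the robot touches nothing.
It fails at once if the wide lower cup is pulled more than 10 mm from its place (distance of wide_lower_mid from where it was at the start of the episode above 0.01 m).
It fails at once if the slim upper cup is moved more than 20 mm (distance of slim_cup_mid from where it was at the start of the episode above 0.02 m).
It fails at once if the upper wide cup is tipped by more than 30 degrees (angle between wide_cup_mid's own z axis and vertical above 0.52 rad).
It fails at once if the upper wide cup is dropped: let go of more than 20 mm above the plate (horizontal distance between wide_cup_mid and plate_top below 0.07 m and z of wide_cup_mid in the frame of plate_top above 0.05 m and contact force between the fingers and wide_cup below 0.1 N).
It also fails if it takes over 42 s, if anything falls off the work surface, if the arm or the gripper's body presses on something with over 40 N, if the wrist force passes 120 N, or if a joint passes its speed limit or range.

ROBOT

A 6-joint arm with a two-finger parallel gripper is mounted at the origin on the work surface. World frame = base frame: x ahead of the robot, y to its left, z up, the work surface at z = 0. Lengths are in mm, angles in degrees, forces in N, time in s.
With the tool pointing down it reaches from about 350 to 850 mm from the base axis. Payload 8.1 kg.
Tool frame: the origin (TCP) lies at the very end of the fingers, on their centre line; the grasp point (between the pads) lies 19 mm behind it (r.grip_depth is the distance from the TCP to the grasp point, in mm); z points along the fingers, y is the direction in which the jaws open and shut (so a half turn about z gives the same grasp; the last joint's range is limited). The gripper opens to 85 mm and grips with 20 to 120 N. Pads are 22 mm wide; open, the fingers measure 114 mm over their backs; the gripper's body (76 mm by 85 mm) begins 54 mm behind the grasp point. The pads swing forward as they close: fully open they stand 13 mm farther back than shut.
Start: joints at [-80.466, 7.471, 85.268, -0, 87.261, -4.893], TCP at [149.509, -581.078, 203.192] pointing down, gripper open.
Joint ranges: [-169.43, 169.43], [-51.17, 129.36], [1.28, 143.12], [-76.62, 256.62], [0, 156.53], [-152.29, 152.29]. Speed limits (degrees/s): [136.94, 136.94, 159.86, 180, 180, 180].

INTERFACE

Orientations are given as [roll, pitch, yaw] about the fixed x, y, z axes, in that order (R = Rz(yaw) Ry(pitch) Rx(roll)).
In Python, from bench import status, viewer, hand_in, r gives the robot as it stands.
- The arm moves only by the shell command python3 -m crank 'ROWS' [OPENING] [FORCE]. ROWS is a JSON object of lists of equal length, an entry for each row: "slide": the shift along the tool's x, y, z in m, a list of three; "twist": the turn about the tool's z in rad. A call has 1 to 8 rows; each row shifts and turns the commanded pose from where the row before left it, along the tool's axes as they then stand; what a row does not reach is not made up. A row lasts 1/10 s, in which the tool goes at most 50 mm and 8.59 degrees, less where a joint would pass 70% of its speed; a pose out of reach is approached as far as the arm can. A call with a gripper value outside its range is refused whole. OPENING is the closure, from 0 (fully open) to 1 (shut), set as the call begins (- or left out, the last holds). The fingers move at their own pace and stop on an object; FORCE is the grip in N (left out, the last holds). Time passes only in rows, so rows that do not move let the fingers close. It gives the time, the measured TCP pose, the force and the opening at its end, in the units of the state.
- status.sense(): the state, without advancing time (a new reading comes with each control period).
- viewer.snapshot(name): name is "side" or "top"; returns a dict with "img" (400x640x3 uint8, red, green, blue), "fx", "fy", "cx", "cy" (pixels), "R" (3x3) and "t" (3): a world point X has camera coordinates R X + t. Camera axes: x right, y down, z forward; pixel columns grow to the right and rows downward; lengths in mm; the calibration is good to about 2 mm. A picture is of the moment at which its call begins. There is no depth.
- hand_in(): hands the job in, once; it reports no verdict.
The state is a dict: "time": time; "joint_pos": joint angles; "qd": joint speeds; "joint_efforts": joint torques, N m; "tool_pos": TCP position; "tcp_rot": TCP orientation; "ft_force": force on the tool from outside, world axes, zero at the start; "wrist_torque": the same for the moment, N m; "finger_gap": finger opening in mm.
Only numpy, scipy, OpenCV 4.12 (cv2) and the standard library are available. Lean on these libraries where they do the work, as an engineer would, in place of code of your own. Each camera call takes 0.05 s, during which the arm holds its last target.

## Working session

There is one attempt and no reset: what is moved stays moved. The work goes in short steps, Python scripts to look and compute and a shell command to move; the robot and the scene stay as the last step left them, time stands still between calls to the robot, and variables do not carry over. Pictures are saved under pics/ and viewed, and the job is handed in when it is done.

```bash
mkdir -p pics; ls
cat > h.py <<'E'
import numpy as np, cv2
from bench import status, viewer, r
def snap(n,f):
    s=viewer.snapshot(n); cv2.imwrite(f'pics/{f}.png',cv2.cvtColor(s['img'],cv2.COLOR_RGB2BGR))
    np.savez(f'pics/{f}.npz',**{k:np.array(v) for k,v in s.items()}); return s
def ld(f): return np.load(f'pics/{f}.npz')
def ray(s,u,v,z):
    R=s['R'];t=s['t'];c=-R.T@t
    d=R.T@np.array([(u-s['cx'])/s['fx'],(v-s['cy'])/s['fy'],1]); return c+d*(z-c[2])/d[2]
def proj(s,X):
    p=s['R']@np.array(X,float)+s['t']; return np.array([s['fx']*p[0]/p[2]+s['cx'],s['fy']*p[1]/p[2]+s['cy']])
def crop(f,x0,y0,x1,y1,k,o):
    im=cv2.imread(f'pics/{f}.png')[y0:y1,x0:x1]; cv2.imwrite(f'pics/{o}.png',cv2.resize(im,None,fx=k,fy=k,interpolation=cv2.INTER_CUBIC))
E
python3 - <<'E'
from h import *
for n in('top','side'):
    s=snap(n,n+'0'); print(n,s['fx'],s['cx'],s['cy'],-s['R'].T@s['t'],s['R'].round(3).tolist())
print(status.sense())
E
```

```text
pics
top 511.85063357195503 306.72326523782624 197.68784724145493 [ 384.31524675  -29.02725717 1264.79680544] [[0.009, -1.0, -0.019], [-0.989, -0.006, -0.149], [0.148, 0.02, -0.989]]
side 388.44278749266874 316.37132838579805 199.28600631199222 [ 309.81390285 -491.05720682  747.11817966] [[0.866, -0.5, -0.01], [-0.389, -0.661, -0.642], [0.314, 0.56, -0.766]]
{'time': 0.1, 'joint_pos': array([-8.04658296e+01,  7.51038443e+00,  8.53225464e+01,  1.02676861e-03,
        8.72605682e+01, -4.89342050e+00]), 'qd': array([ 0.16050653, -0.09844883, -0.053672  , -0.01759859, -0.00332106,
        0.08269643]), 'joint_efforts': array([ 1.07848027e-03, -5.70951676e+01, -5.01939940e+01, -2.89640293e-04,
        8.12864135e-03,  3.84457394e-06]), 'tool_pos': array([ 149.43090922, -580.54959019,  202.25821913]), 'tcp_rot': array([-1.79906929e+02, -8.99747457e-03,  1.44275337e+01]), 'ft_force': array([-0.03306322, -0.31569278, -0.01481339]), 'wrist_torque': array([-0.02124151,  0.0020286 ,  0.00639325]), 'finger_gap': 85.4984613932375}
```

View pics/top0.png

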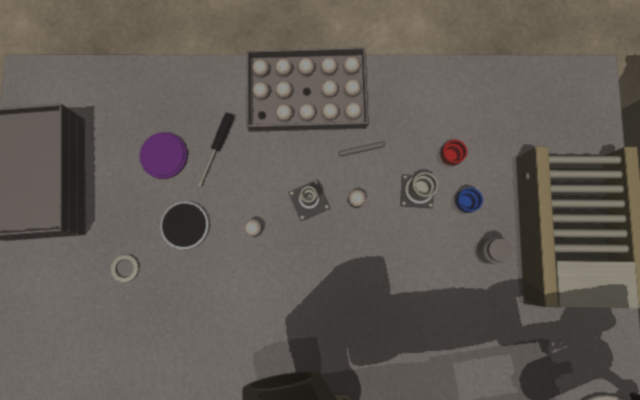

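View pics/side0.png

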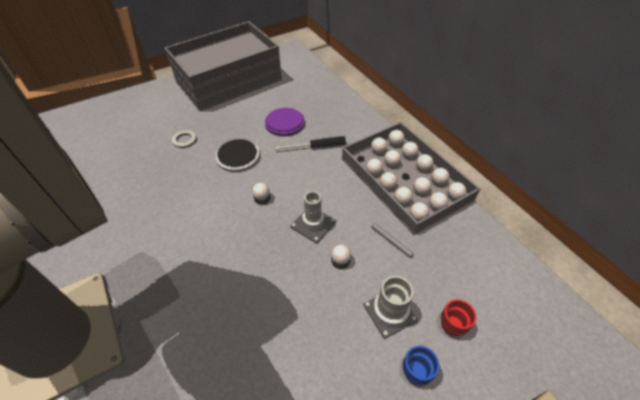

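The top view shows the plate near (184,225), the slim stack near (309,196), and the wide stack near (422,186). The decoys sit clear of them: a purple disc, and red and blue cups. I'll enlarge the relevant parts.

Run:
```python
from h import *
crop('top0',385,150,495,230,7,'c1'); crop('side0',345,255,455,345,7,'c2'); crop('top0',150,190,220,260,8,'c3');
```

```text
(no output)
```

View pics/c1.png

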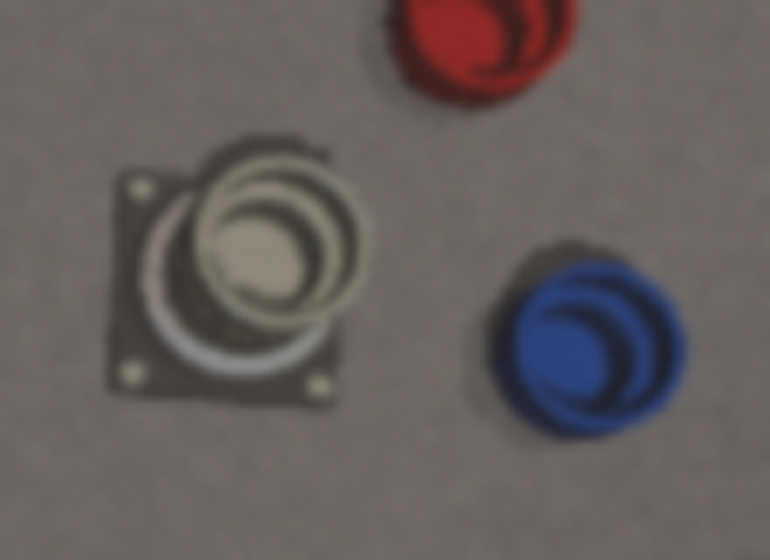

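View pics/c2.png

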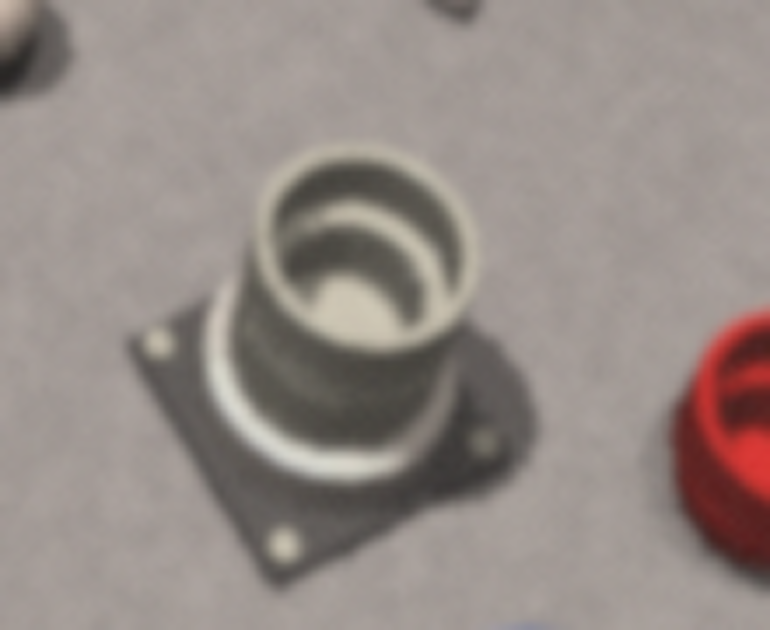

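View pics/c3.png

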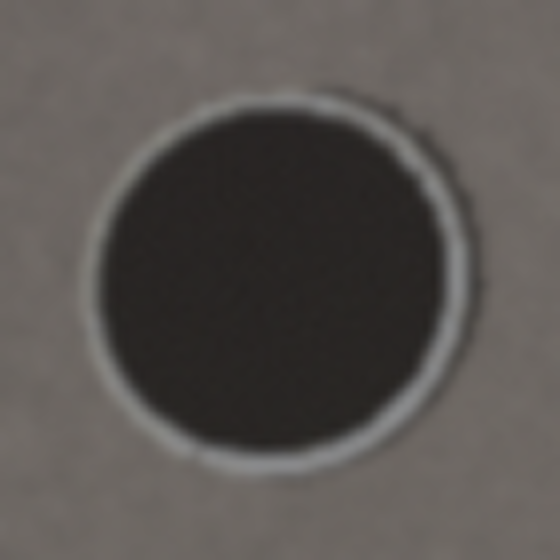

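Run:
```python
from h import *
T=ld('top0');S=ld('side0')
print('wide top',ray(T,424.9,183.9,102),'side',ray(S,397.1,289.9,102))
print('plate top',ray(T,183.8,224.7,20),'side',ray(S,237.7,153.6,20))
print('slim top',ray(T,308.5,196,102))
for u,v in((405,175),(403.5,205),(432,206)): print(ray(T,u,v,5))
# ellipse overlays
im=cv2.imread('pics/top0.png'); jm=cv2.imread('pics/side0.png')
w=(ray(T,424.9,183.9,102)+ray(S,397.1,289.9,102))/2; p=(ray(T,183.8,224.7,20)+ray(S,237.7,153.6,20))/2
for s,m,f in((T,im,'ot'),(S,jm,'os')):
    k=4; m=cv2.resize(m,None,fx=k,fy=k,interpolation=cv2.INTER_CUBIC)
    for c,rr in((w,29),(p,54)):
        pts=np.array([proj(s,c+rr*np.array([np.cos(a),np.sin(a),0])) for a in np.linspace(0,6.28,60)])
        cv2.polylines(m,[((pts+.5)*k).astype(int)],True,(0,255,0),1)
    a=[((proj(s,c)+.5)*k).astype(int) for c in (w,p)]
    o=[m[max(0,y-140):y+140,max(0,x-140):x+140] for x,y in a]
    cv2.imwrite(f'pics/{f}.png',np.hstack(o))
```

```text
wide top [ 592.71995293 -276.84359114  102.        ] side [ 593.26307095 -278.74944204  102.        ]
plate top [502.29745684 296.7462226   20.        ] side [504.62865026 289.16204647  20.        ]
slim top [562.86705734  -9.7029954  102.        ]
[ 632.37363615 -248.59637487    5.        ]
[ 556.75036848 -243.45416435    5.        ]
[ 554.734786  -313.6165033    5.       ]
```

View pics/ot.png

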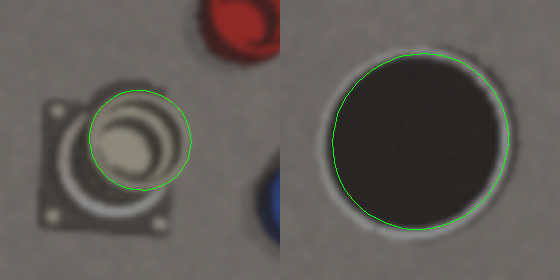

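View pics/os.png

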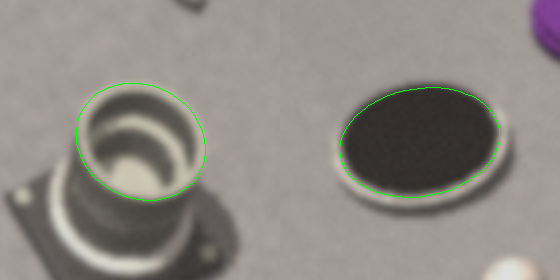

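The calibrated positions are wide axis about (593,-278) and plate about (503,295). Both cameras agree on the cup to 2 mm. Next I'll square the tool to the world axes and approach above the cup.

```bash
python3 -m crank '{"slide":[[0,0,0],[0,0,0],[0.01,-0.02,0],[0.02,-0.04,0],[0.02,-0.04,0],[0.03,-0.035,0],[0.035,-0.03,0],[0.035,-0.02,0]],"twist":[0.126,0.126,0,0,0,0,0,0]}' 0
```

```text
time: 0.9
tool_pos: [300.3, -394.0, 203.0]
tcp_rot: [-180.0, 0.0, -0.0]
ft_force: [-0.9, -0.6, -0.7]
finger_gap: 85.5
```

Run:
```python
from h import *
T=ld('top0')
print('blue',ray(T,469,200,60),'red',ray(T,454,152,60),'rack',ray(T,520,300,100), 'ball',ray(T,357,198,40),ray(T,253,228,40))
```

```text
blue [ 562.20898112 -388.6885656    60.        ] red [ 678.40832351 -357.26444222   60.        ] rack [ 332.89721378 -480.78425398  100.        ] ball [ 568.26008177 -125.8772672    40.        ] [493.708567   124.04882797  40.        ]
```

```bash
python3 -m crank '{"slide":[[0.04,-0.016,0],[0.04,-0.016,0],[0.04,-0.016,0],[0.045,-0.018,0],[0.045,-0.018,0],[0.04,-0.016,0],[0.03,-0.012,0.01],[0.013,-0.004,0.01]],"twist":[0,0,0,0,0,0,0,0]}' 0
python3 -m crank '{"slide":[[0,0,0.01],[0,0,0.015],[0,0,0]],"twist":[0,0,0]}'
python3 - <<'E'
from h import *
print(status.sense()['tool_pos'])
for n in('top','side'): snap(n,n+'1')
crop('top1',360,120,500,230,5,'d1'); crop('side1',320,150,480,340,4,'d2')
E
```

```text
time: 1.7
tool_pos: [595.1, -278.0, 182.3]
tcp_rot: [-180.0, -0.0, 0.1]
ft_force: [0.2, 0.6, -0.7]
finger_gap: 85.5
time: 2.0
tool_pos: [590.1, -279.8, 154.6]
tcp_rot: [-179.9, 0.3, -0.1]
ft_force: [-0.8, 0.2, -0.1]
finger_gap: 85.5
[ 590.07149257 -279.82121708  154.58206802]
```

View pics/d1.png

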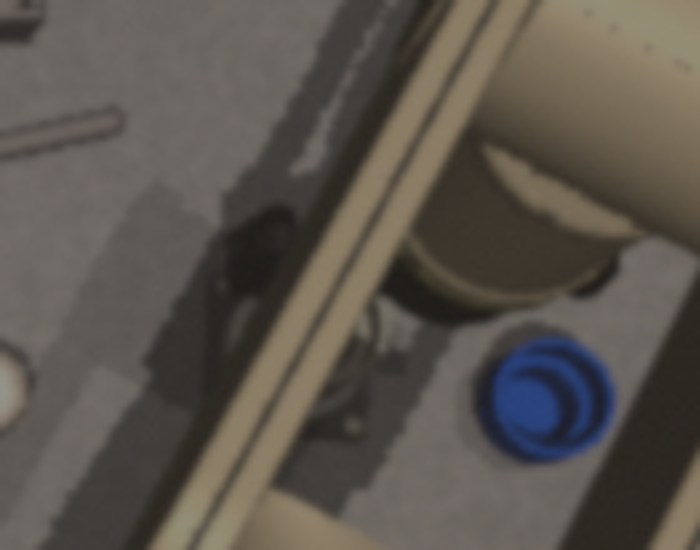

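View pics/d2.png

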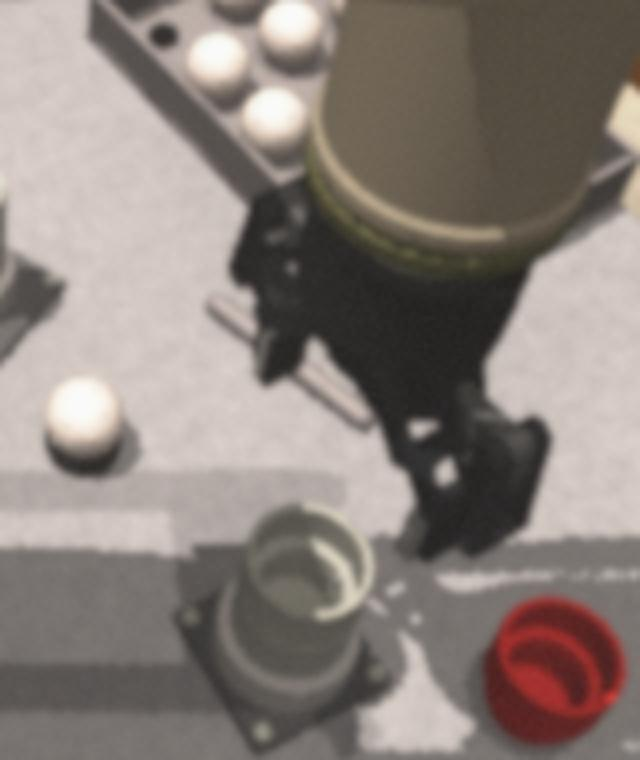

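The gripper straddles the stack, and in the side crop the cup rim sits at (312,560), below the fingers and unobstructed. I'll go down part way and check the settled pose.

```bash
python3 -m crank '{"slide":[[0,0,0.01],[0,0,0.015],[0,0,0.01],[0,0,0],[0,0,0]],"twist":[0,0,0,0,0]}'
python3 - <<'E'
from h import *
S=snap('side','side2'); crop('side2',340,190,460,340,4,'d2')
print(status.sense()['tool_pos'])
E
```

```text
time: 2.6
tool_pos: [592.1, -279.9, 122.5]
tcp_rot: [-180.0, 0.1, -0.0]
ft_force: [-0.2, -0.1, 0.3]
finger_gap: 85.8
[ 592.61424826 -280.17679907  123.25784231]
```

View pics/d2.png

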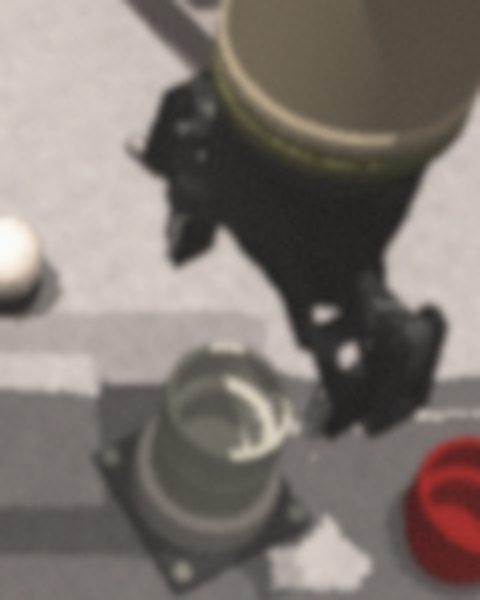

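The fingers stand either side of the collar, and the TCP is 2 mm off in y. I'll correct that while descending to z≈69, so the tips stay above the lower rim at z=68.

```bash
python3 -m crank '{"slide":[[0,-0.002,0.008],[0,0,0.012],[0,0,0.012],[0,0,0.01],[0,0,0.008],[0,0,0.004],[0,0,0],[0,0,0]],"twist":[0,0,0,0,0,0,0,0]}'
python3 - <<'E'
from h import *
S=snap('side','side3'); crop('side3',340,190,460,340,4,'d3')
print(status.sense()['tool_pos'])
E
```

```text
time: 3.45
tool_pos: [592.8, -278.3, 69.5]
tcp_rot: [180.0, -0.0, -0.0]
ft_force: [-0.3, 0.8, -0.0]
finger_gap: 85.7
[ 593.00073345 -278.41202727   69.87009826]
```

View pics/d3.png

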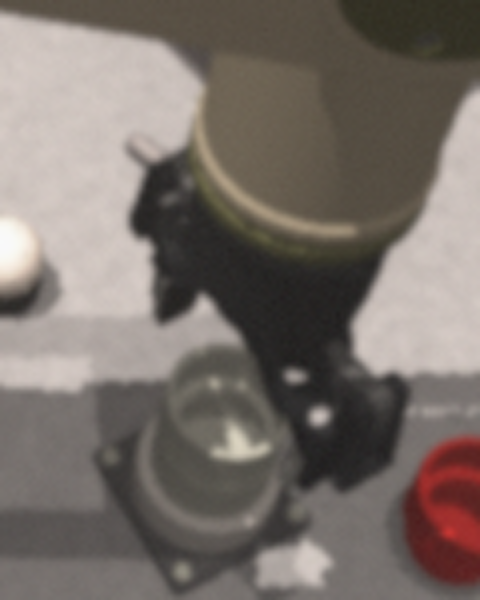

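The fingers seem slightly to the far side of the collar in the picture. I'll check this by projecting the expected pad outlines.

Run:
```python
from h import *
S=ld('side3'); m=cv2.resize(cv2.imread('pics/side3.png')[190:340,340:460],None,fx=5,fy=5,interpolation=cv2.INTER_CUBIC)
def q(X): return tuple(int(v) for v in ((proj(S,X)-[340,190]+.5)*5))
for sg in(1,-1):
  for z,c in((83,(0,0,255)),(70,(255,0,0))):
    pts=[q((593+dx,-278.4+sg*y,z)) for dx,y in((-11,43),(11,43),(11,57),(-11,57))]
    cv2.polylines(m,[np.array(pts)],True,c,1)
pts=[q((593+29*np.cos(a),-278+29*np.sin(a),102)) for a in np.linspace(0,6.28,50)]
cv2.polylines(m,[np.array(pts)],True,(0,255,0),1)
cv2.imwrite('pics/d4.png',cv2.convertScaleAbs(m,alpha=1.4,beta=20))
```

```text
(no output)
```

View pics/d4.png

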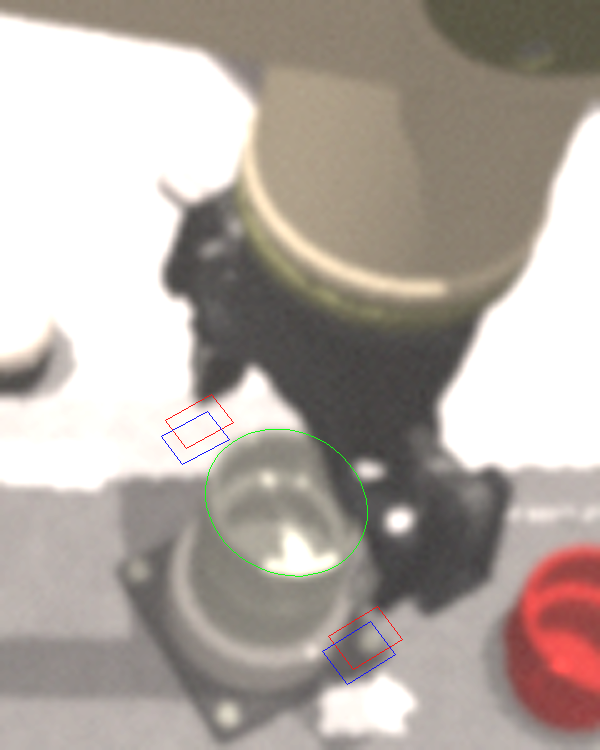

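Run:
```python
from h import *
m=cv2.imread('pics/side3.png')[225:325,368:448]
m=cv2.resize(m,None,fx=6,fy=6,interpolation=cv2.INTER_CUBIC).astype(float)
m=255*(m/255)**0.5
cv2.imwrite('pics/d5.png',np.clip(m*1.1,0,255))
```

```text
[ WARN:0@0.756] global loadsave.cpp:1063 imwrite_ Unsupported depth image for selected encoder is fallbacked to CV_8U.
```

View pics/d5.png

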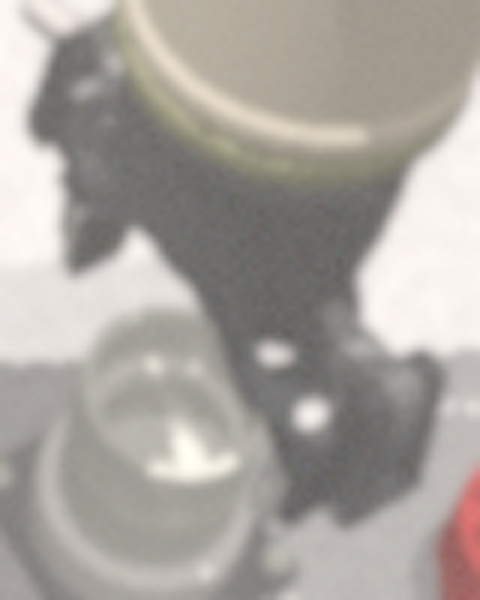

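Run:
```python
from h import *
S=ld('side3')
for z in(70,83,90,97,103,110):
    a=ray(S,380.5,270.3,z);b=ray(S,389.7,263,z);c=ray(S,415.5,311.7,z)
    print(z,a[:2].round(1),b[:2].round(1),c[:2].round(1),((a+c)/2)[:2].round(1),(a-c)[:2].round(1))
```

```text
70 [ 605.1 -218.1] [ 630.6 -214. ] [ 609.6 -319.8] [ 607.3 -269. ] [ -4.5 101.7]
83 [ 599.4 -223.4] [ 624.5 -219.3] [ 603.8 -323.1] [ 601.6 -273.2] [-4.4 99.7]
90 [ 596.3 -226.2] [ 621.1 -222.2] [ 600.7 -324.9] [ 598.5 -275.5] [-4.4 98.7]
97 [ 593.3 -229. ] [ 617.8 -225. ] [ 597.6 -326.6] [ 595.4 -277.8] [-4.3 97.6]
103 [ 590.7 -231.4] [ 615.  -227.5] [ 595.  -328.2] [ 592.8 -279.8] [-4.3 96.7]
110 [ 587.6 -234.3] [ 611.7 -230.4] [ 591.9 -329.9] [ 589.7 -282.1] [-4.2 95.7]
```

Run:
```python
from h import *
S=ld('side3')
for z in(70,83,102,145,200,230,260): print(z,proj(S,(593,-278.4,z)).round(1))
crop('side3',300,90,540,330,3,'d6')
T=ld('top0');S0=ld('side0')
```

```text
70 [394.3 297.7]
83 [395.3 294.6]
102 [396.9 289.8]
145 [400.6 278.2]
200 [405.9 261.7]
230 [409.1 251.7]
260 [412.5 240.9]
```

View pics/d6.png

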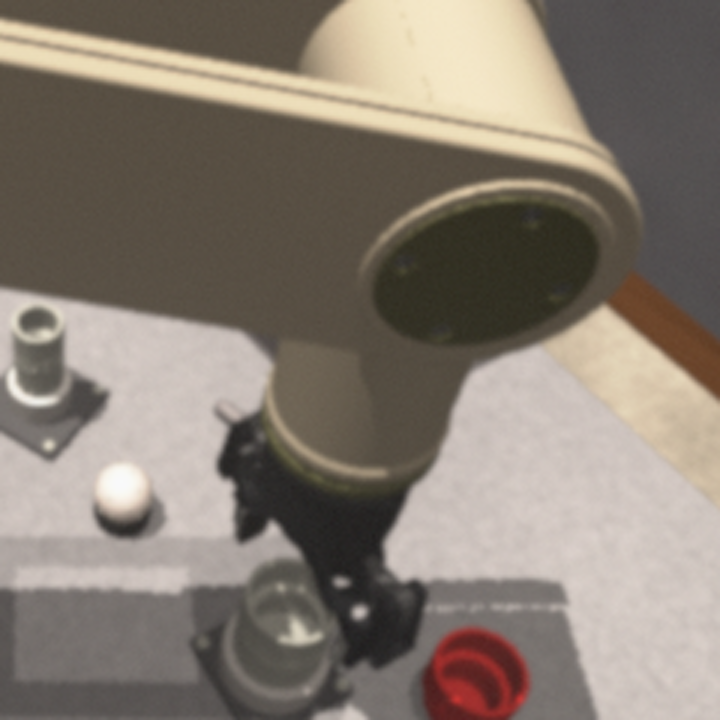

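Run:
```python
from h import *
T=ld('top0');S=ld('side0')
for z in(155,170,230,305,340,370): print(z,proj(T,(590,-280,z)).round(1),proj(T,(590,-230,z)).round(1))
print('base side',[ray(S,u,v,10)[:2].round() for u,v in((97,275),(120,360),(0,365))])
# cross-camera consistency: balls, red ring etc.
for n,z,a,b in(('ball1',30,(357,198),(341,255)),('ball2',30,(253,228),(261,192)),('slim',102,(309,194),(313,197)),('ring',8,(124.5,268),(184,139)),('purple',20,(163.5,155.5),(285,121)),('red',60,(454,152),(459,313)),('blue',60,(469,199),(421.5,359))):
    print(n,ray(T,*a,z)[:2].round(),ray(S,*b,z)[:2].round())
```

```text
155 [431.4 180.9] [408.6 180.8]
170 [433.  179.6] [409.8 179.5]
230 [439.6 174.3] [415.1 174.1]
305 [448.9 166.6] [422.6 166.5]
340 [453.8 162.7] [426.5 162.5]
370 [458.3 159. ] [430.1 158.9]
base side [array([101., 103.]), array([ 106., -104.]), array([-88.,  -1.])]
ball1 [ 570. -127.] [ 571. -129.]
ball2 [495. 125.] [498. 122.]
slim [568. -11.] [571. -10.]
ring [396. 441.] [398. 437.]
purple [676. 356.] [679. 348.]
red [ 678. -357.] [ 682. -360.]
blue [ 565. -389.] [ 568. -389.]
```

View pics/top1.png

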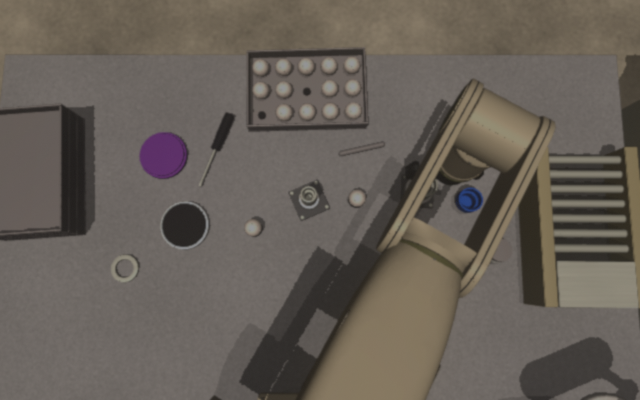

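The cameras agree on every fixed object, but the open fingertips look higher or farther back than I expected. This is cheap to check, so I'll back up, shut the fingers (the tip should then equal the TCP), and compare with the projected TCP.

```bash
python3 -m crank '{"slide":[[0,0,-0.01],[0,0,-0.02],[0,0,-0.02],[0,0,-0.02],[0,0,-0.01],[0,0,0],[0,0,0],[0,0,0]],"twist":[0,0,0,0,0,0,0,0]}' 
python3 -m crank '{"slide":[[0,0,0],[0,0,0],[0,0,0],[0,0,0],[0,0,0],[0,0,0],[0,0,0]],"twist":[0,0,0,0,0,0,0]}' 1 20
python3 - <<'E'
from h import *
S=snap('side','side4'); snap('top','top4'); s=status.sense(); print(s['tool_pos'],s['finger_gap'])
m=cv2.resize(cv2.imread('pics/side4.png')[190:310,340:460],None,fx=5,fy=5,interpolation=cv2.INTER_CUBIC).astype(float)
m=np.clip(255*(m/255)**.5*1.1,0,255).astype(np.uint8)
for dz in(0,13,19,73):
  p=(proj(S,s['tool_pos']+[0,0,dz])-[340,190]+.5)*5
  cv2.circle(m,tuple(int(v) for v in p),3,(0,0,255),-1)
cv2.imwrite('pics/d7.png',m)
E
```

```text
time: 4.3
tool_pos: [591.8, -277.8, 147.7]
tcp_rot: [-179.9, 0.1, -0.0]
ft_force: [-0.5, -0.4, -0.2]
finger_gap: 85.2
time: 5.0
tool_pos: [592.6, -278.2, 149.3]
tcp_rot: [180.0, -0.0, -0.0]
ft_force: [0.8, 0.1, -0.2]
finger_gap: 0.1
[ 592.59076904 -278.18317837  149.24124782] 0.03554150256716841
```

View pics/d7.png

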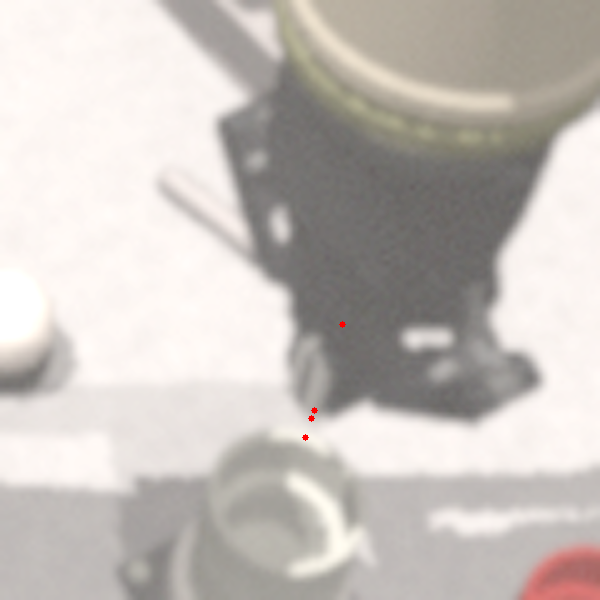

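Run:
```python
from h import *
for f,(x0,y0,x1,y1) in(('top4',(400,110,500,210)),('side4',(350,90,500,290))):
    k=7 if f=='top4' else 3
    m=cv2.resize(cv2.imread(f'pics/{f}.png')[y0:y1,x0:x1],None,fx=k,fy=k,interpolation=cv2.INTER_CUBIC).astype(float)
    m=np.clip(255*(m/255)**.5*1.1,0,255).astype(np.uint8)
    cv2.imwrite(f'pics/e_{f}.png',m)
```

```text
(no output)
```

View pics/e_top4.png

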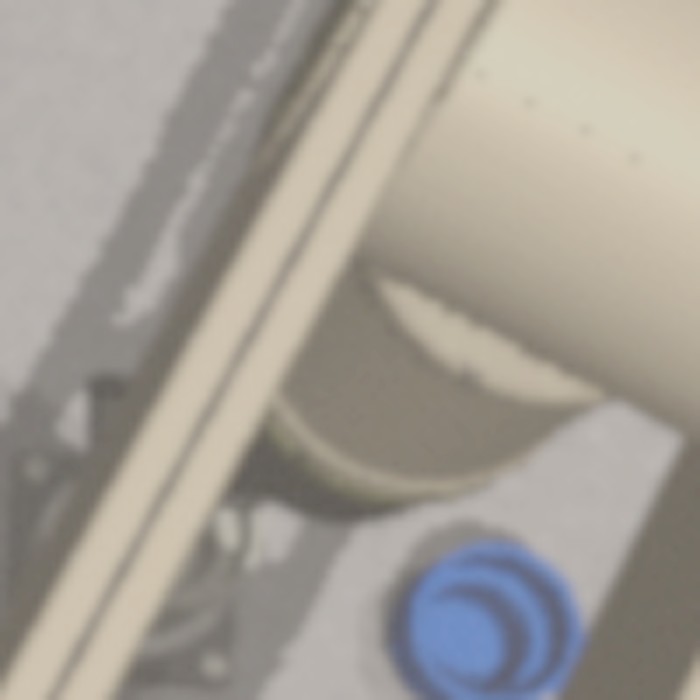

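View pics/e_side4.png

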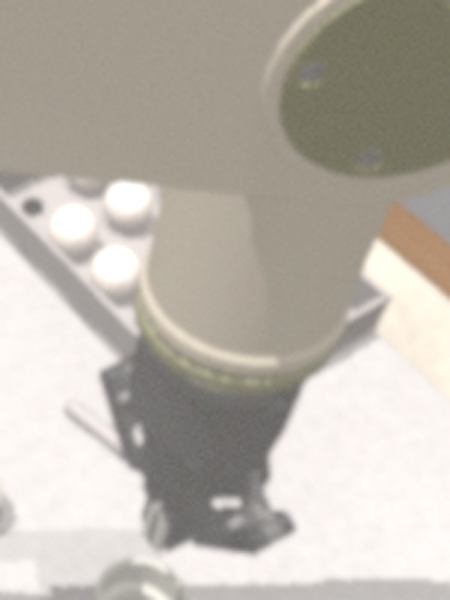

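Run:
```python
from h import *
from scipy.optimize import least_squares
S=ld('side4');T=ld('top4')
sp=np.array([(140,285),(150,312),(180,343),(230,363),(280,363),(320,345),(348,315)])/3+[350,90]
tp=np.array([(275,405),(310,445),(355,477),(400,490),(450,488),(500,470)])/7+[400,110]
def f(p):
    return [np.hypot(*(ray(c,u,v,p[2])[:2]-p[:2]))-p[3] for c,P in((S,sp),(T,tp)) for u,v in P]
o=least_squares(f,[593,-278,340,50]); print(o.x.round(1),np.array(o.fun).round(1))
# pad triangulation shut: bottom corners side
for z in (149,160,170,180,190): print(z,[ray(S,340+u/5,190+v/5,z)[:2].round() for u,v in((290,370),(330,415),(370,397))])
```

```text
[ 592.  -278.6  386.1   42.7] [-1.  -0.4  0.6  0.6 -0.3 -1.3  1.1 -0.1 -0.2  0.7  0.8  0.1 -0.7]
149 [array([ 605., -255.]), array([ 605., -276.]), array([ 622., -278.])]
160 [array([ 599., -260.]), array([ 600., -280.]), array([ 616., -282.])]
170 [array([ 594., -264.]), array([ 595., -284.]), array([ 611., -285.])]
180 [array([ 589., -268.]), array([ 590., -288.]), array([ 606., -289.])]
190 [array([ 584., -271.]), array([ 585., -291.]), array([ 600., -293.])]
```

Both cameras put the wrist axis at (592,-278.6), so x and y are right. The visible fingertips, though, sit about 30 mm above the reported TCP. Straddling lower is safe either way, because the open gap clears both cups. I'll go down to TCP z≈50 with the gripper open and look.

```bash
python3 -m crank '{"slide":[[0,0,0],[0,0,0],[0,0,0],[0,0,0],[0,0,0],[0,0,0],[0,0,0.01],[0,0,0.02]],"twist":[0,0,0,0,0,0,0,0]}' 0
python3 -m crank '{"slide":[[0,0,0.02],[0,0,0.02],[0,0,0.015],[0,0,0.008],[0,0,0.006],[0,0,0],[0,0,0],[0,0,0]],"twist":[0,0,0,0,0,0,0,0]}' 0
python3 - <<'E'
from h import *
S=snap('side','side5'); s=status.sense(); print(s['tool_pos'],s['finger_gap'])
x0,y0=360,220
m=cv2.resize(cv2.imread('pics/side5.png')[y0:340,x0:460],None,fx=6,fy=6,interpolation=cv2.INTER_CUBIC).astype(float)
m=np.clip(255*(m/255)**.5*1.1,0,255).astype(np.uint8)
cv2.imwrite('pics/d8.png',m)
E
```

```text
time: 5.9
tool_pos: [593.9, -278.9, 120.6]
tcp_rot: [179.9, -0.2, -0.0]
ft_force: [-0.3, -0.3, -0.2]
finger_gap: 85.5
time: 6.7
tool_pos: [593.4, -278.6, 51.4]
tcp_rot: [179.9, -0.1, -0.0]
ft_force: [0.3, 0.4, 0.0]
finger_gap: 85.4
[ 593.26821623 -278.53978726   51.3329622 ] 85.40533973932385
```

View pics/d8.png

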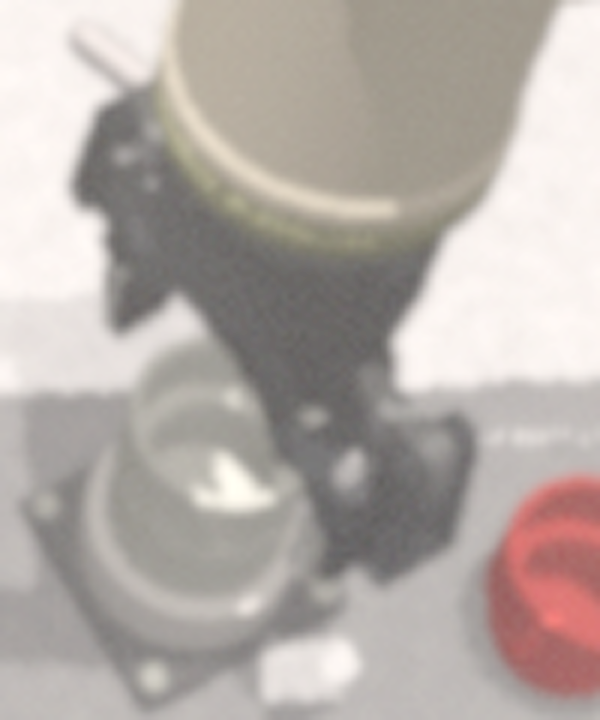

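The tips still look about level with mid-collar here. A decisive and harmless test is to go back to TCP z≈70 and close gently. If the gap stops at 58 mm, the tips are on the collar. If it goes below that, they're above the rim.

```bash
python3 -m crank '{"slide":[[0,0,-0.01],[0,0,-0.01],[0,0,0],[0,0,0],[0,0,0]],"twist":[0,0,0,0,0]}' 0
python3 -m crank '{"slide":[[0,0,0],[0,0,0],[0,0,0],[0,0,0]],"twist":[0,0,0,0]}' 0.5 20
python3 - <<'E'
from h import *
S=snap('side','side6'); s=status.sense(); print(s['tool_pos'],s['finger_gap'],s['ft_force'],s['wrist_torque'])
x0,y0=360,220
m=cv2.resize(cv2.imread('pics/side6.png')[y0:340,x0:460],None,fx=6,fy=6,interpolation=cv2.INTER_CUBIC).astype(float)
m=np.clip(255*(m/255)**.5*1.1,0,255).astype(np.uint8)
cv2.imwrite('pics/d9.png',m)
E
```

```text
time: 7.25
tool_pos: [592.5, -278.1, 70.1]
tcp_rot: [-180.0, 0.0, -0.0]
ft_force: [0.2, -0.6, 0.4]
finger_gap: 85.4
time: 7.65
tool_pos: [594.3, -277.5, 72.8]
tcp_rot: [-180.0, -0.2, 0.0]
ft_force: [-1.4, 6.2, 13.9]
finger_gap: 42.4
[ 594.20803115 -277.55800291   72.80435968] 42.56237956587536 [-2.02394919  5.80453908 13.75131254] [1.35270265 0.32084459 0.0162952 ]
```

View pics/d9.png

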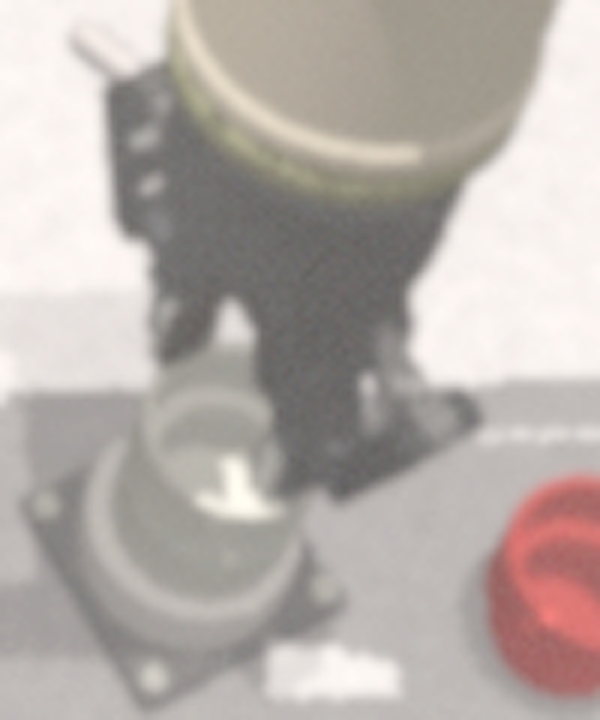

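The gap reached 42 mm (under 58) with 14 N upward on the tool, so the tips came down on the rim. The true fingertip is therefore about 30 mm above the reported TCP, as the pictures suggested. I'll back off, open, check that the cup is undisturbed, then grip at TCP z≈42, which puts the tips at about 73.

```bash
python3 -m crank '{"slide":[[0,0,-0.015],[0,0,0],[0,0,0],[0,0,0]],"twist":[0,0,0,0]}' 0
python3 - <<'E'
from h import *
S=snap('side','side7'); s=status.sense(); print(s['tool_pos'],s['finger_gap'],s['ft_force'])
x0,y0=360,220
m=cv2.resize(cv2.imread('pics/side7.png')[y0:340,x0:460],None,fx=6,fy=6,interpolation=cv2.INTER_CUBIC).astype(float)
m=np.clip(255*(m/255)**.5*1.1,0,255).astype(np.uint8)
for c,z in(((0,200,0),102),((0,200,200),68)):
  pts=[tuple(int(v) for v in (proj(S,(593+29*np.cos(a),-278+29*np.sin(a),z))-[x0,y0]+.5)*6) for a in np.linspace(0,6.28,50)]
  cv2.polylines(m,[np.array(pts)],True,c,1)
cv2.imwrite('pics/d10.png',m)
E
```

```text
time: 8.1
tool_pos: [592.2, -278.1, 84.6]
tcp_rot: [-180.0, 0.0, -0.0]
ft_force: [0.8, 0.4, 0.5]
finger_gap: 85.1
[ 592.07638635 -278.06905616   84.37996733] 85.89670711815742 [-0.30942624 -0.49035138 -0.69137399]
```

View pics/d10.png

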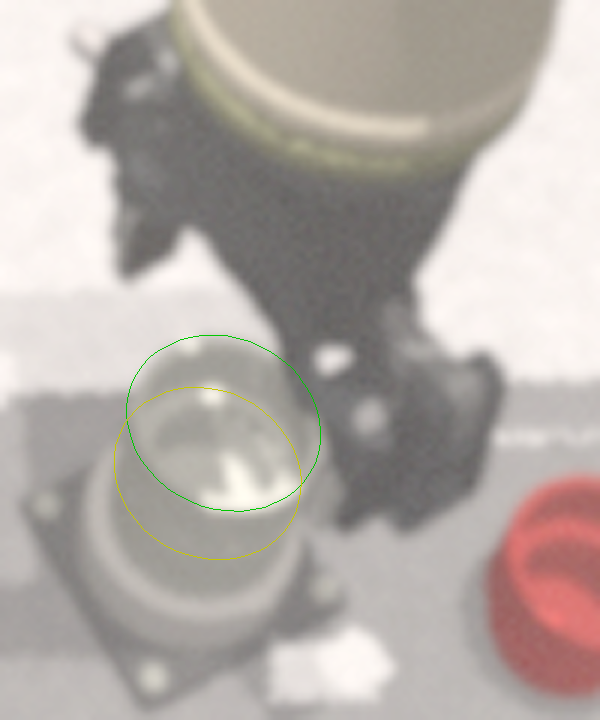

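The cup is undisturbed: the overlay fits its rim. I'll descend 42 mm and grip.

```bash
python3 -m crank '{"slide":[[0,0,0.008],[0,0,0.012],[0,0,0.012],[0,0,0.008],[0,0,0.003],[0,0,0],[0,0,0]],"twist":[0,0,0,0,0,0,0]}' 0
python3 -m crank '{"slide":[[0,0,0],[0,0,0],[0,0,0],[0,0,0],[0,0,0],[0,0,0]],"twist":[0,0,0,0,0,0]}' 0.6 50
python3 - <<'E'
from h import *
S=snap('side','side8'); s=status.sense(); print(s['tool_pos'],s['finger_gap'],s['ft_force'],s['wrist_torque'])
x0,y0=360,220
m=cv2.resize(cv2.imread('pics/side8.png')[y0:340,x0:460],None,fx=6,fy=6,interpolation=cv2.INTER_CUBIC).astype(float)
m=np.clip(255*(m/255)**.5*1.1,0,255).astype(np.uint8)
for c,z in(((0,200,200),68),):
  pts=[tuple(int(v) for v in (proj(S,(593+29*np.cos(a),-278+29*np.sin(a),z))-[x0,y0]+.5)*6) for a in np.linspace(0,6.28,50)]
  cv2.polylines(m,[np.array(pts)],True,c,1)
cv2.imwrite('pics/d11.png',m)
E
```

```text
time: 8.85
tool_pos: [592.8, -278.3, 42.5]
tcp_rot: [180.0, -0.0, -0.0]
ft_force: [-0.4, 0.5, 0.2]
finger_gap: 85.4
time: 9.45
tool_pos: [593.0, -278.2, 42.8]
tcp_rot: [180.0, -0.1, -0.0]
ft_force: [-0.8, 2.1, 5.1]
finger_gap: 57.2
[ 592.98192417 -278.19971607   42.80654811] 57.11630618679298 [-0.09622574  1.38267732  5.13494899] [ 0.29617152 -0.05694391 -0.06223385]
```

View pics/d11.png

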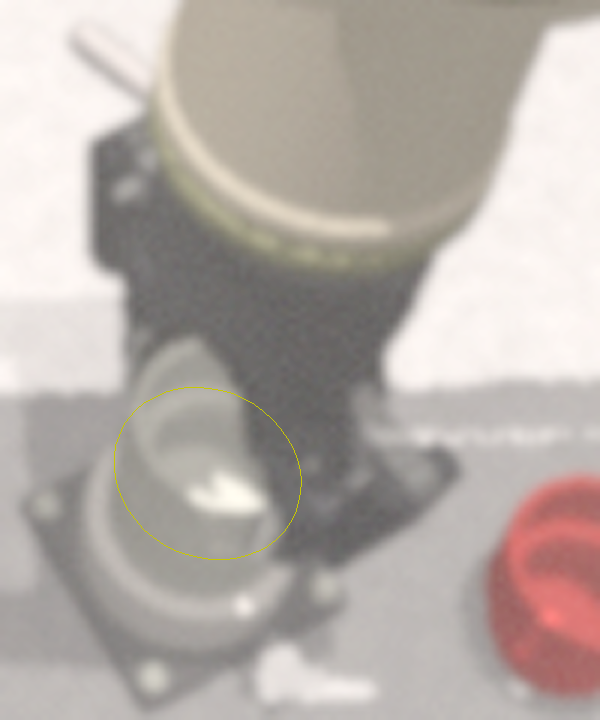

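Run:
```python
from h import *
S=ld('side8')
for z in(60,66,70,74,78,84): print(z,ray(S,406.7,312.5,z)[:2].round(1), (proj(S,(582,-307,z))*6-[2160,1320]).round(),(proj(S,(582,-317,z))*6-[2160,1320]).round())
```

```text
60 [ 599.  -310.3] [230. 573.] [250. 600.]
66 [ 596.4 -311.9] [233. 564.] [253. 592.]
70 [ 594.8 -313. ] [235. 559.] [255. 586.]
74 [ 593.1 -314. ] [237. 553.] [257. 581.]
78 [ 591.4 -315.1] [239. 548.] [259. 575.]
84 [ 588.9 -316.6] [242. 539.] [263. 567.]
```

The gap stopped at 57 mm on the 58 mm collar, and the tips are above the seam. I'll lift gently first and watch the force, since the lower cup lets go only above 12 N.

```bash
python3 -m crank '{"slide":[[0,0,-0.001],[0,0,-0.002],[0,0,-0.002],[0,0,0]],"twist":[0,0,0,0]}'
python3 -m crank '{"slide":[[0,0,-0.002],[0,0,-0.002],[0,0,0]],"twist":[0,0,0]}'
```

```text
time: 9.9
tool_pos: [591.8, -277.8, 46.5]
tcp_rot: [-179.9, 0.1, -0.0]
ft_force: [-1.4, 0.3, -2.3]
finger_gap: 57.1
time: 10.2
tool_pos: [592.6, -278.1, 51.5]
tcp_rot: [-180.0, 0.0, -0.0]
ft_force: [-2.3, 1.2, -2.2]
finger_gap: 57.1
```

```bash
python3 -m crank '{"slide":[[0,0,-0.004],[0,0,-0.005],[0,0,-0.006],[0,0,-0.006],[0,0,-0.006],[0,0,-0.006],[0,0,-0.006],[0,0,0]],"twist":[0,0,0,0,0,0,0,0]}'
python3 - <<'E'
from h import *
S=snap('side','side9'); s=status.sense(); print(s['tool_pos'],s['finger_gap'],s['ft_force'])
x0,y0=350,180
m=cv2.resize(cv2.imread('pics/side9.png')[y0:340,x0:470],None,fx=5,fy=5,interpolation=cv2.INTER_CUBIC).astype(float)
m=m[:,:];m=np.clip(255*(m/255)**.5*1.1,0,255).astype(np.uint8)
m=m[200:]
cv2.imwrite('pics/d12.png',m)
E
```

```text
time: 11.0
tool_pos: [593.3, -278.6, 91.7]
tcp_rot: [179.9, -0.1, -0.0]
ft_force: [-0.0, -0.1, -1.8]
finger_gap: 57.1
[ 592.99490597 -278.41889354   90.96430291] 57.29328018897143 [ 0.2201325  -0.4859775  -2.90575382]
```

View pics/d12.png

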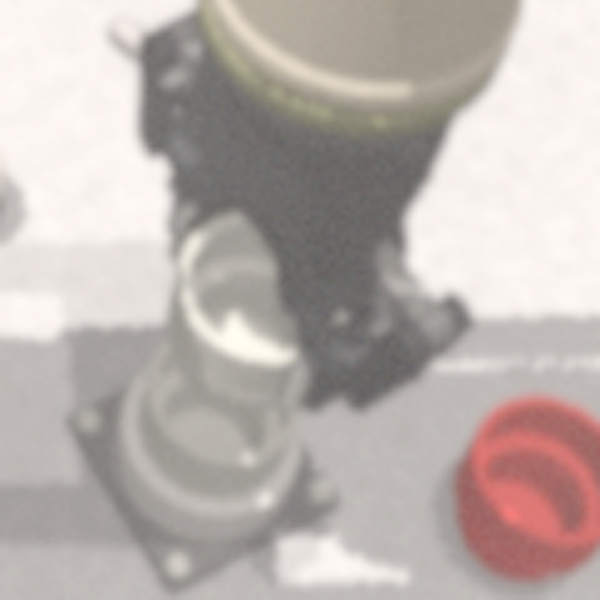

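The cup came free with only its weight on the wrist, and the lower cup is still in its holder. The cup underside is approximately at the reported TCP z. I'll lift well over the slim stack and carry it across.

```bash
python3 -m crank '{"slide":[[0,0,-0.01],[0,0,-0.015],[0,0,-0.02],[0,0,-0.02],[0,-0.01,-0.015],[0,-0.02,-0.005],[-0.005,-0.03,0],[-0.006,-0.035,0]],"twist":[0,0,0,0,0,0,0,0]}'
python3 - <<'E'
from h import *
for f,(x0,y0,x1,y1) in (('top0',(150,190,220,260)),('side0',(205,130,272,180))):
    d=ld(f); im=cv2.cvtColor(cv2.imread(f'pics/{f}.png'),cv2.COLOR_BGR2GRAY)[y0:y1,x0:x1]
    _,b=cv2.threshold(im,65 if f=='top0' else 90,255,cv2.THRESH_BINARY_INV)
    c=max(cv2.findContours(b,cv2.RETR_EXTERNAL,cv2.CHAIN_APPROX_NONE)[0],key=cv2.contourArea)[:,0]+[x0,y0]
    P=np.array([ray(d,u,v,20)[:2] for u,v in c]).astype(np.float32); (x,y),rr=cv2.minEnclosingCircle(P)
    e=cv2.fitEllipse(P); print(f,len(c),x,y,rr,e)
E
```

```text
time: 11.85
tool_pos: [581.2, -181.2, 175.0]
tcp_rot: [-180.0, 0.0, -0.0]
ft_force: [1.1, 0.8, -3.4]
finger_gap: 57.2
top0 118 503.1834716796875 297.2823486328125 52.34946823120117 ((502.8842468261719, 297.3453369140625), (101.85841369628906, 102.59349060058594), 2.817683696746826)
side0 92 504.9723205566406 295.87664794921875 53.73395538330078 ((504.30865478515625, 295.97100830078125), (100.34591674804688, 104.4805679321289), 175.76937866210938)
```

Ellipse fits in both cameras give the plate centre as (503.5,296.5), agreeing within 2 mm.

```bash
python3 -m crank '{"slide":[[-0.006,-0.04,0],[-0.006,-0.04,0],[-0.006,-0.04,0],[-0.006,-0.04,0],[-0.006,-0.04,0],[-0.006,-0.04,0],[-0.006,-0.04,0],[-0.006,-0.04,0]],"twist":[0,0,0,0,0,0,0,0]}'
python3 -m crank '{"slide":[[-0.006,-0.04,0],[-0.006,-0.04,0],[-0.006,-0.035,0],[-0.006,-0.025,0],[-0.004,-0.015,0],[-0.002,-0.004,0],[0,0,0],[0,0,0]],"twist":[0,0,0,0,0,0,0,0]}'
python3 - <<'E'
from h import *
snap('side','side10'); s=status.sense(); print(s['tool_pos'],s['finger_gap'],s['ft_force'])
E
```

```text
time: 12.65
tool_pos: [531.8, 139.8, 174.8]
tcp_rot: [-180.0, 0.0, 0.0]
ft_force: [0.5, 0.6, -2.4]
finger_gap: 57.1
time: 13.45
tool_pos: [503.8, 294.9, 175.1]
tcp_rot: [180.0, 0.0, -0.1]
ft_force: [0.4, 0.4, -3.1]
finger_gap: 57.3
[504.00622305 294.70076944 175.19436238] 57.33642293172043 [ 0.35793675 -0.19840971 -2.5261847 ]
```

View pics/side10.png

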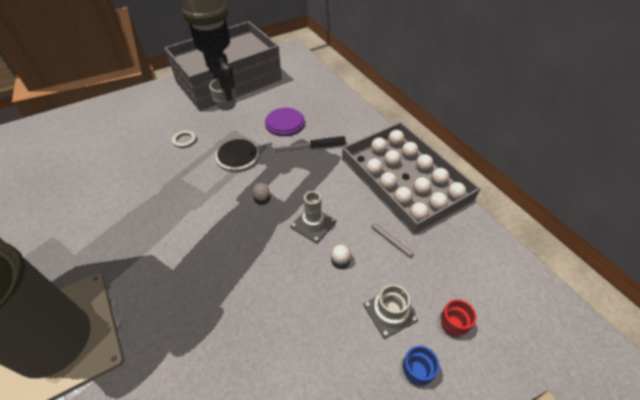

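The cup at (222,95) hangs upright above the plate, and the wide lower cup and the slim stack are in place. I'll lower to about 20 mm above the plate, then touch down slowly.

```bash
python3 -m crank '{"slide":[[0,-0.002,0.01],[0,0,0.02],[0,0,0.025],[0,0,0.025],[0,0,0.025],[0,0,0.02],[0,0,0.01],[0,0,0]],"twist":[0,0,0,0,0,0,0,0]}'
python3 -m crank '{"slide":[[0,0,0.003],[0,0,0],[0,0,0]],"twist":[0,0,0]}'
python3 - <<'E'
from h import *
S=snap('side','side11'); s=status.sense(); print(s['tool_pos'],s['finger_gap'],s['ft_force'])
crop('side11',195,70,295,180,5,'f1')
E
```

```text
time: 14.3
tool_pos: [502.3, 296.6, 37.9]
tcp_rot: [179.9, 0.2, -0.1]
ft_force: [0.2, -0.6, -3.0]
finger_gap: 57.0
time: 14.6
tool_pos: [504.6, 298.2, 38.4]
tcp_rot: [-180.0, -0.1, -0.0]
ft_force: [0.3, -0.7, -2.8]
finger_gap: 57.0
[504.46057164 298.21075419  38.34493563] 57.44701407719532 [-0.32040734  0.52362058 -2.60701849]
```

View pics/f1.png

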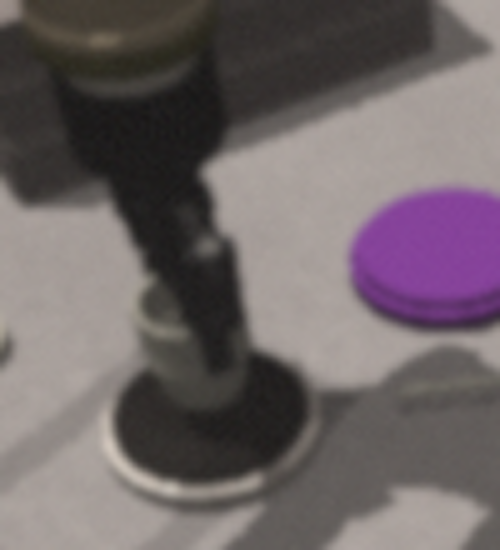

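The cup is upright over the disc. I'll lower it until the force shows contact.

```bash
python3 -m crank '{"slide":[[0,0,0.004],[0,0,0.004],[0,0,0.003],[0,0,0.002],[0,0,0],[0,0,0]],"twist":[0,0,0,0,0,0]}'
python3 -m crank '{"slide":[[0,0,0.001],[0,0,0.001],[0,0,0],[0,0,0]],"twist":[0,0,0,0]}'
```

```text
time: 15.25
tool_pos: [503.7, 297.9, 24.1]
tcp_rot: [180.0, 0.0, -0.0]
ft_force: [0.3, -0.6, -2.7]
finger_gap: 57.0
time: 15.65
tool_pos: [503.7, 297.9, 22.2]
tcp_rot: [-180.0, -0.0, -0.0]
ft_force: [-0.0, 0.3, -2.7]
finger_gap: 57.1
```

```bash
python3 -m crank '{"slide":[[0,0,0.001],[0,0,0],[0,0,0]],"twist":[0,0,0]}'
python3 -m crank '{"slide":[[0,0,0.001],[0,0,0],[0,0,0]],"twist":[0,0,0]}'
```

```text
time: 15.95
tool_pos: [503.6, 297.8, 21.1]
tcp_rot: [180.0, 0.0, -0.0]
ft_force: [-1.2, -0.4, -2.5]
finger_gap: 57.2
time: 16.25
tool_pos: [504.0, 298.0, 20.9]
tcp_rot: [-180.0, -0.0, -0.0]
ft_force: [-2.0, -0.7, 5.4]
finger_gap: 57.4
```

There is contact at z≈21, where the force flipped to +5 N. I'll release.

```bash
python3 -m crank '{"slide":[[0,0,0],[0,0,0],[0,0,0],[0,0,0],[0,0,0],[0,0,0]],"twist":[0,0,0,0,0,0]}' 0
python3 - <<'E'
from h import *
S=snap('side','side12'); s=status.sense(); print(s['tool_pos'],s['finger_gap'],s['ft_force'])
crop('side12',195,70,295,180,5,'f2')
E
```

```text
time: 16.85
tool_pos: [503.7, 297.9, 20.2]
tcp_rot: [-180.0, -0.0, -0.0]
ft_force: [-0.1, 0.1, 0.5]
finger_gap: 85.5
[503.67681242 297.86713591  20.16737209] 85.41477509761727 [0.37927879 0.09730395 0.00164585]
```

View pics/f2.png

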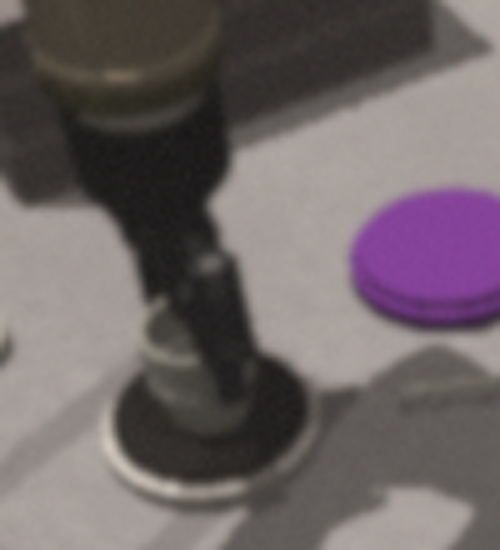

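The cup stands on the disc and the fingers are open and clear. I'll withdraw straight up, then move sideways so both cameras can see.

```bash
python3 -m crank '{"slide":[[0,0,-0.006],[0,0,-0.012],[0,0,-0.02],[0,0,-0.03],[0,0,-0.03],[0,0,-0.03],[0,0,-0.03],[-0.01,0.01,-0.02]],"twist":[0,0,0,0,0,0,0,0]}'
python3 -m crank '{"slide":[[-0.02,0.03,0],[-0.03,0.04,0],[-0.03,0.04,0],[-0.03,0.04,0],[-0.02,0.02,0],[0,0,0],[0,0,0]],"twist":[0,0,0,0,0,0,0]}'
python3 - <<'E'
from h import *
S=snap('side','side13'); T=snap('top','top13'); s=status.sense(); print(s['tool_pos'],s['finger_gap'],s['ft_force'])
crop('side13',195,100,295,180,5,'g1'); crop('top13',140,170,240,270,5,'g2')
E
```

```text
time: 17.7
tool_pos: [495.1, 288.8, 202.4]
tcp_rot: [-179.9, -0.3, 0.0]
ft_force: [0.5, -0.1, 0.2]
finger_gap: 85.2
time: 18.4
tool_pos: [364.2, 117.8, 199.6]
tcp_rot: [-180.0, -0.2, -0.1]
ft_force: [0.3, 0.8, -0.3]
finger_gap: 85.4
[364.34230993 118.37575979 199.02175087] 85.86265834794767 [0.16296251 0.94365207 0.34689762]
```

View pics/g1.png

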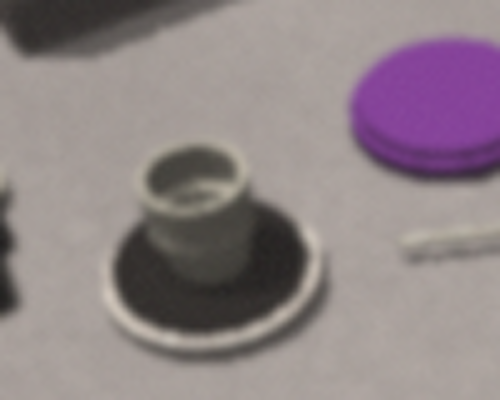

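View pics/g2.png

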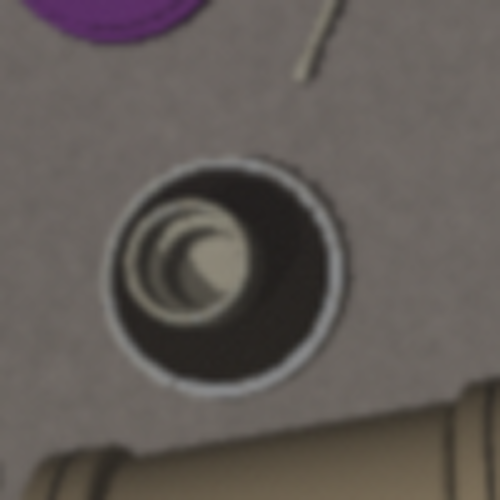

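View pics/side13.png

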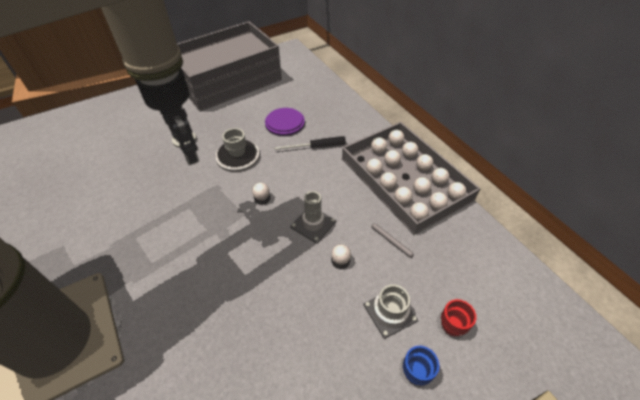

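Run:
```python
from h import *
S=ld('side13');T=ld('top13')
print(ray(T,177.1,221.9,80),ray(S,233.4,135.4,80))
print('lower/slim expected px',proj(T,(593,-278,68)),proj(S,(593,-278,68)))
crop('top13',290,160,450,220,5,'g3'); crop('side13',345,255,455,345,5,'g4')
a=cv2.imread('pics/top0.png').astype(int);b=cv2.imread('pics/top13.png').astype(int)
print('slim region diff',abs(a-b)[175:222,285:332].max(-1).mean())
```

```text
[503.05127243 297.06290583  80.        ] [505.4922446 294.5626748  80.       ]
lower/slim expected px [422.37257529 186.30811231] [394.04108638 298.04666868]
slim region diff 21.584427342689
```

View pics/g3.png

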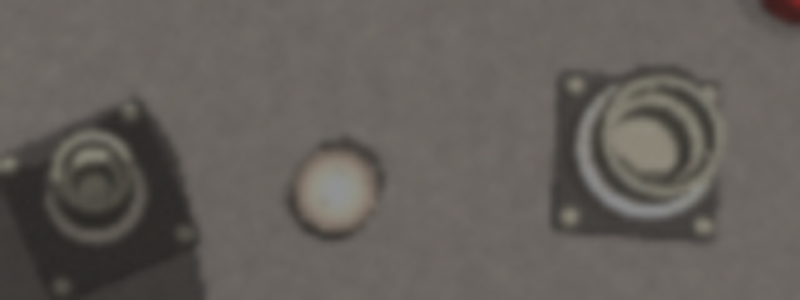

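View pics/g4.png

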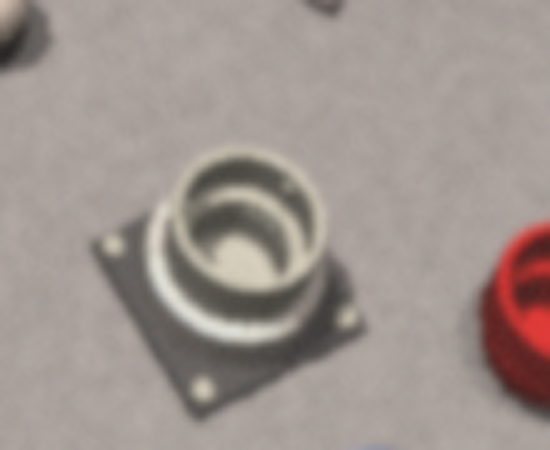

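The cup stands at (503–505, 295–297), against the plate centre at (503.5, 296.5). The lower wide cup's rim is within about 1 px of its expected spot, and the slim stack is in place. The arm is clear and still, so I'm handing in.

```bash
python3 -c "
from bench import hand_in, status
print(hand_in()); print(status.sense()['time'])"
```

```text
the job is handed in; nothing more can be done
None
the job is handed in; nothing more can be done
```

I pulled the upper wide cup straight up off its stack, carried it over the slim stack, set it down on the black-topped plate until I felt contact, and released it. I handed in about 18.5 s into the run; no verdict is reported.

**Last checks**
- **Cup on the plate:** it stands upright. The two cameras put its rim centre at (503.1, 297.1) and (505.5, 294.6) mm, against the plate centre at about (503.5, 296.5) mm, so it is within about 3 mm.
- **Other cups:** the lower wide cup's rim is within about 1 px (roughly 2 mm) of where it should be, and the slim stack looks unmoved. A raw before/after image difference on the slim stack was large (21.6). I put that down to the arm's shadow, which is visible there.
- **Robot:** clear of everything, with the gripper open and wrist force near zero.

**What disagreed:** the real fingertips sat about 30 mm farther back than the reported TCP. I saw this in the side pictures. I then confirmed it by a gentle test close above the collar, where the fingers came down on the cup's rim with about 14 N and did no visible harm. I gripped that much lower, at TCP z≈42 mm, and the fingers stopped at 57 mm on the 58 mm collar.

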